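# Dose two turns from the feed meter

### The arm

A 6-joint arm with a two-finger parallel gripper is mounted at the origin on the work surface. World frame = base frame: x ahead of the robot, y to its left, z up, the work surface at z = 0. Lengths are in m, angles in degrees, forces in N, time in s.
With the tool pointing down it reaches from about 0.3 to 0.75 m from the base axis. Payload 8.5 kg.
Tool frame: the origin (TCP) lies between the finger pads; the fingertips stand 14 mm ahead of it and the grasp point (between the pads) lies 5 mm behind it; x points along the fingers, z is the direction in which the jaws open and shut, and the axes are right-handed (so a half turn about x gives the same grasp; the last joint's range is limited). The gripper opens to 85 mm and grips with 20 to 120 N. Pads are 22 mm wide; open, the fingers measure 114 mm over their backs; the gripper's body (76 mm by 85 mm) begins 54 mm behind the grasp point. The pads swing forward as they close: fully open they stand 13 mm farther back than shut.
Start: joints at [-77.71, 21.807, 74.336, -0, 83.858, -12.336], TCP at [0.229, -0.5, 0.245] pointing down, gripper open.
Joint ranges: [-178.18, 178.18], [-50.72, 133.34], [12.68, 142.11], [-81.47, 261.47], [9.98, 163.14], [-165.26, 165.26]. Speed limits (degrees/s): [136.94, 136.94, 180, 180, 180, 180].

### API

Orientations are given as a 3x3 rotation matrix whose columns are the frame's x, y, z axes.
In Python, from rig import env gives the robot as it stands.
- The arm moves only by the shell command python3 -m jog 'ROWS' [FORCE]. ROWS is JSON, a list of rows, each a list of 5 numbers: the opening, from -1 (shut) to 1 (fully open), so that 0 is half open, then the shift along the tool's x, y, z in m, then the turn about the tool's x in rad. In form: [[claw, dx, dy, dz, yaw], ...]. A call has 1 to 20 rows; each row is the pose to reach, as a shift and turn from the pose commanded when the call began, along the tool's axes at that moment; what a row does not reach only later rows make up. A row lasts 1/10 s, in which the tool goes at most 50 mm and 8.59 degrees, less where a joint would pass 70% of its speed; a pose out of reach is approached as far as the arm can. A call with a gripper value outside its range is refused whole. The fingers move at their own pace and stop on an object; FORCE is the grip in N (left out, the last holds). Time passes only in rows, so rows that repeat a pose let the fingers close. It gives the time, the measured TCP pose, the force and the opening at its end, in the units of the state.
- env.observe(): the state, without advancing time (a new reading comes with each control period).
- env.get_image(name): name is "scene" or "top" or "wrist"; returns the picture (420x560x3 uint8, red, green, blue); there is no depth.
- env.camera_model(name): a dict with "fx", "fy", "cx", "cy" (pixels), "k1" (the pictures are not rectified: a ray, as slopes to the right and down, at radius r is drawn at 1 + k1 r^2 times it, then the intrinsics apply), "origin" and "orientation" of the camera in the world. Camera axes: x right, y up, looking along -z (the intrinsics and any distortion apply to the point x, -y, -z); pixel columns grow to the right and rows downward; lengths in m; the calibration is good to about 2 mm. A picture is of the moment at which its call begins: read the wrist's pose just before it. camera_model takes no time and is no camera call; for the wrist camera it gives the pose at the moment of the call.
- env.close_job(): hands the job in, once; it reports no verdict.
The state is a dict: "time_s": time; "q": joint angles; "qvel": joint speeds; "joint_efforts": joint torques, N m; "position": TCP position; "tool_rot": TCP orientation; "ft_force": force on the tool from outside, world axes, zero at the start; "wrist_torque": the same for the moment, N m; "grip_width": finger opening in m.
Only numpy, scipy, OpenCV 4.12 (cv2) and the standard library are available. Lean on these libraries where they do the work, as an engineer would, in place of code of your own. Each camera call takes 0.05 s, during which the arm holds its last target.

### The job

Slide the feed meter's shutter fully open, then crank its auger exactly two full turns clockwise (seen from above), and then slide the shutter fully shut again and let go. The crank has a lot of slack: it runs lightly for part of a turn before it takes hold of the auger and becomes heavy, so count the two turns from where you feel the load come on. Do not drive the auger backwards, do not strain the crank sideways in its rubber-mounted bearing, and leave the other things on the table where they are.

Things in the scene. Friction and masses are not known exactly. Their poses are not given: they have to be found in the camera images.
- meter: the feed meter, fixed to the table: plywood case 150 (x) x 430 (y) x 110 high; origin at the centre of its underside, z up, y along its length. The crank is on top at the +y end (vertical axis at x 0, y +110), the shutter on top at the -y end. A white outlet pipe sticks out of its -x side near the -y end.
- crank_hub (a point): centre of the crank's hub, on the vertical crank axis, level with the top face of the flat arm (only the red knob stands higher). Rubber-mounted, see bearing_seat. The bare crank needs about 1 N at the knob; after a hidden slack of 50 to 215 degrees clockwise (different every time) it takes hold of the auger and needs about 11 N while turning (5 to 10 N felt at rest), all the way. It stays where it is left; no end stop.
- bearing_seat (a point): fixed point of the meter where the crank hub's centre sits when unloaded (height 140). The hub is held there by a rubber mount that yields sideways about 1 per 6 N in any direction: a gripper led round a circle that is off centre or of the wrong radius pushes the hub aside; beyond 5 (about 30 N) the bearing counts as strained.
- crank_knob (a point): centre (half-way up) of the crank's upright red knob: a cylinder 24 in diameter, 46 high, that spins freely on its pin, so it can be held without turning the wrist. Its centre is 55 from the crank axis and 23.5 above the arm's top face (height 163.5). Smooth: grip it firmly (40 N or more) or it slips out sideways under load. Where on the circle it starts varies.
- shutter_knob (a point): centre of the shutter's upright blue knob: a cylinder 24 in diameter, 42 high, on the flat aluminium shutter plate (knob centre 20 above the plate, height 136.5). Slides along the meter's y: fully shut at the start (knob at meter x 0, y -133), fully open 60 further towards the -y end (y -193), away from the crank; stops at both ends. Needs about 2.5 N, stays where left.
- dose_nut (a point): a small nut hidden inside the meter, out of sight, geared to the auger: 30.0 out from bearing_seat at the start, it moves out by 1.0 for each full clockwise turn of the auger and stands still during the slack. That is less than the measuring noise, so it is no use for counting; the rules use its true horizontal distance from bearing_seat.
- valve: bystander: loose brass valve with black coil, 66 high, standing behind the meter; origin at the centre of its underside
- pipe_tee: bystander: loose white plastic pipe tee, 80 long, 45 high, lying behind the meter; origin at the centre of its underside
- jar: bystander: loose clear jar with blue cap, 60 in diameter, 80 high, standing behind the meter; origin at the centre of its underside

How it is judged:
By the outcome, as a careful person would: the job done as asked, in the order asked, and still so for the second after the job is handed in, with the robot touching nothing.
It also fails if it takes over 72 s, if anything falls off the work surface, if the arm or the gripper's body presses on something with over 40 N, if the wrist force passes 120 N, or if a joint passes its speed limit or range.

## Working session

There is one attempt and no reset: what is moved stays moved. The work goes in short steps, Python scripts to look and compute and a shell command to move; the robot and the scene stay as the last step left them, time stands still between calls to the robot, and variables do not carry over. Pictures are saved under pics/ and viewed, and the job is handed in when it is done.

```bash
ls; mkdir -p pics
python3 - <<'E'
from rig import env
import cv2
s=env.observe();print(s)
for n in("scene","top"):
    im=env.get_image(n);cv2.imwrite(f"pics/{n}0.png",im[:,:,::-1]);print(env.camera_model(n))
E
```

```text
pics
{'time_s': 0.0, 'q': array([-7.77089863e+01,  2.18391253e+01,  7.43849929e+01, -1.92275237e-03,
        8.38587645e+01, -1.23352276e+01]), 'qvel': array([ 0.04064379, -0.01577508, -0.0751393 ,  0.00717496,  0.01721165,
       -0.03534604]), 'joint_efforts': array([ 1.44205274e-03, -4.48461127e+01, -2.31281215e+01, -1.43875764e-04,
        4.73512613e-03,  6.85995175e-06]), 'position': array([ 0.22911707, -0.49969479,  0.24472784]), 'tool_rot': array([[-3.40543736e-04,  9.09043899e-01,  4.16700219e-01],
       [ 1.40631514e-03,  4.16700267e-01, -9.09042854e-01],
       [-9.99998953e-01,  2.76442978e-04, -1.42030687e-03]]), 'ft_force': array([0.49256012, 0.33087345, 0.11910604]), 'wrist_torque': array([-0.02574377, -0.01315608,  0.03623991]), 'grip_width': 0.08554120731298763}
{'fx': 415.3221057788675, 'fy': 415.3221057788675, 'cx': 281.1585890010737, 'cy': 203.6105482930203, 'k1': -0.09027836518129088, 'origin': array([ 1.01528019, -0.2779428 ,  0.61097551]), 'orientation': array([[ 0.63909014, -0.53472165,  0.55284406],
       [ 0.76889956,  0.46184305, -0.44214755],
       [-0.01890132,  0.7076537 ,  0.70630658]])}
{'fx': 416.7903067980373, 'fy': 416.7903067980373, 'cx': 281.8546721622435, 'cy': 211.7637790940448, 'k1': -0.09323214031503707, 'origin': array([0.49862367, 0.02981614, 0.7822531 ]), 'orientation': array([[-0.01488421,  0.97538762, -0.21999421],
       [-0.99988731, -0.0149498 ,  0.00136678],
       [-0.00195573,  0.21998976,  0.97550022]])}
```

View pics/scene0.png

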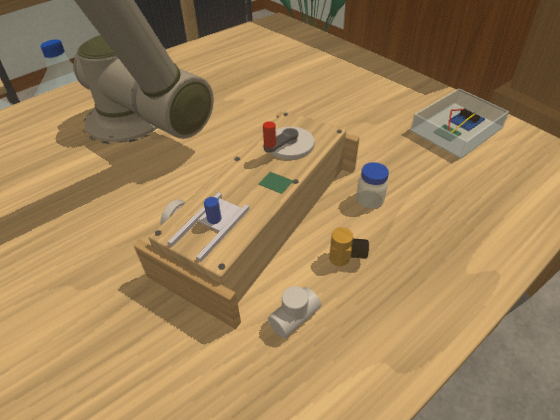

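View pics/top0.png

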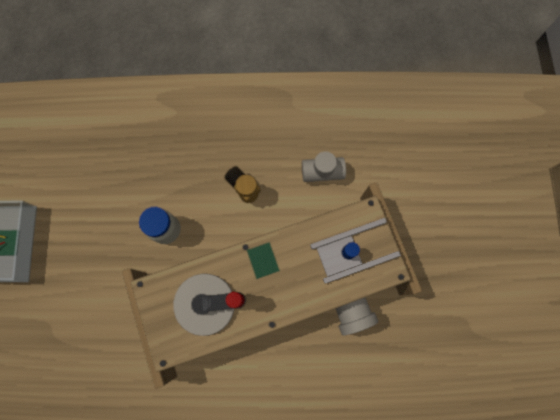

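The scene view shows the red knob near (269,137) and the blue knob near (213,210). In the top view they are near (235,300) and (351,251), with the hub near (204,304).

```bash
cat > h.py <<'E'
import numpy as np,cv2
from rig import env
def ray(m,u,v):
    K=np.array([[m['fx'],0,m['cx']],[0,m['fy'],m['cy']],[0,0,1]])
    p=cv2.undistortPoints(np.array([[[u,v]]],float),K,np.array([m['k1'],0,0,0.]))[0,0]
    d=m['orientation']@np.array([p[0],-p[1],-1]);return m['origin'],d/np.linalg.norm(d)
def onz(m,u,v,z):
    o,d=ray(m,u,v);return o+d*(z-o[2])/d[2]
def tri(rs):
    A=np.zeros((3,3));b=np.zeros(3)
    for o,d in rs:
        P=np.eye(3)-np.outer(d,d);A+=P;b+=P@o
    x=np.linalg.solve(A,b);return x,[np.linalg.norm((np.eye(3)-np.outer(d,d))@(x-o)) for o,d in rs]
def mask(im,c):
    h=cv2.cvtColor(im,cv2.COLOR_RGB2HSV)
    if c=='red': return cv2.inRange(h,(0,170,60),(6,255,255))|cv2.inRange(h,(172,170,60),(180,255,255))
    return cv2.inRange(h,(108,130,50),(128,255,255))
def blobs(im,c,amin=60):
    n,l,s,ce=cv2.connectedComponentsWithStats(mask(im,c))
    return [(s[i].tolist(),ce[i].round(1)) for i in range(1,n) if s[i,4]>=amin]
E
python3 - <<'E'
from h import *
for n in("scene","top"):
    im=cv2.imread(f"pics/{n}0.png")[:,:,::-1].copy()
    for c in("red","blue"): print(n,c,blobs(im,c))
    if n=="top":
        b=cv2.resize(im[230:390,120:320],None,fx=4,fy=3.75,interpolation=cv2.INTER_CUBIC);cv2.imwrite("pics/topc.png",cv2.resize(im[240:380,130:320],(760,560),interpolation=cv2.INTER_CUBIC)[:,:,::-1])
        cv2.imwrite("pics/topd.png",cv2.resize(im[180:300,280:430],(750,600),interpolation=cv2.INTER_CUBIC)[:,:,::-1])
E
```

```text
scene red [([263, 122, 13, 25, 250], array([268.9, 133.5]))]
scene blue [([41, 40, 22, 17, 289], array([51.5, 48. ])), ([362, 163, 26, 17, 331], array([374.8, 170.8])), ([204, 197, 14, 10, 98], array([210.7, 201.7]))]
top red [([226, 292, 17, 16, 216], array([234. , 299.6]))]
top blue [([140, 208, 30, 29, 669], array([154.2, 221.6])), ([343, 243, 16, 16, 188], array([350.6, 250.2]))]
```

View pics/topc.png

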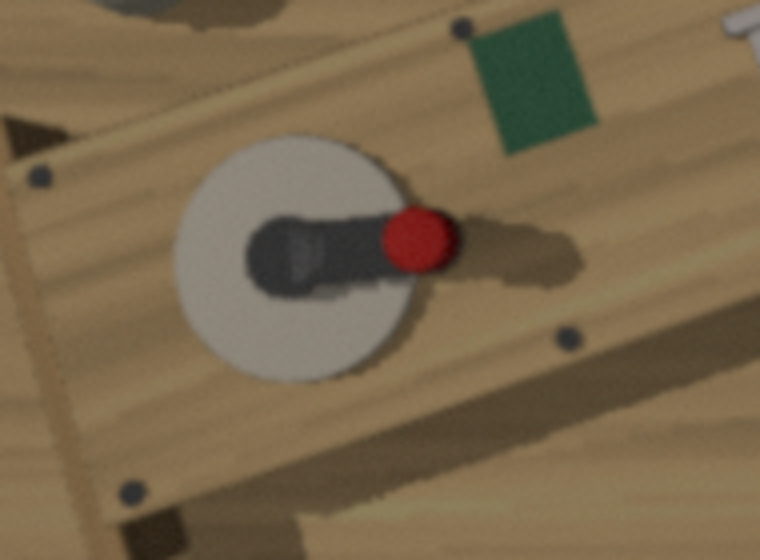

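View pics/topd.png

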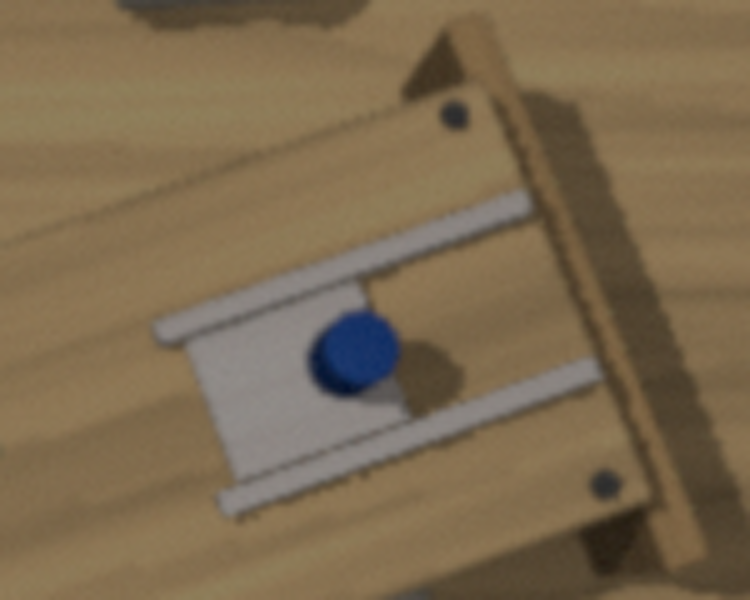

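Run:
```python
from h import *
m=env.camera_model("top")
P={}
for k,(u,v,z) in dict(s1=(140,284.25,.11),s2=(163,363,.11),s3=(371,203,.11),s4=(401,277,.11),s5=(245.25,247,.11),s6=(272,324.5,.11),red=(233.75,300,.1865),blue=(352,249.6,.1575),disc=(203.75,304.5,.115),hub=(202.5,304.2,.14)).items():
    P[k]=onz(m,u,v,z);print(k,P[k].round(4))
c=(P['s1']+P['s2']+P['s3']+P['s4'])/4
y=(P['s1']+P['s2']-P['s3']-P['s4']);L=np.linalg.norm(y)/2;y/=np.linalg.norm(y)
x=(P['s1']+P['s3']-P['s2']-P['s4']);W=np.linalg.norm(x)/2;x/=np.linalg.norm(x)
print(c,y,x,L,W)
print("seat",c+.11*y,"blue",c-.133*y)
y2=P['disc']-P['blue'];print(np.linalg.norm(y2[:2]),y2[:2]/np.linalg.norm(y2[:2]), np.linalg.norm((P['red']-P['disc'])[:2]))
s=env.camera_model("scene")
im=cv2.imread("pics/scene0.png");cv2.imwrite("pics/sc.png",cv2.resize(im[110:260,140:340],(800,600),interpolation=cv2.INTER_CUBIC))
```

```text
s1 [0.5338 0.2596 0.11  ]
s2 [0.4114 0.2177 0.11  ]
s3 [ 0.6629 -0.12    0.11  ]
s4 [ 0.5395 -0.1616  0.11  ]
s5 [0.5925 0.0892 0.11  ]
s6 [0.4692 0.047  0.11  ]
red [0.5068 0.0985 0.1865]
blue [ 0.5793 -0.0761  0.1575]
disc [0.5012 0.1541 0.115 ]
hub [0.5016 0.1514 0.14  ]
[0.53691519 0.04893719 0.11      ] [-0.32099993  0.94707922  0.        ] [0.94705881 0.32106012 0.        ] 0.4006420443041994 0.12980690157665964
seat [0.5016052 0.1531159 0.11     ] blue [ 0.57960818 -0.07702435  0.11      ]
0.2431315521297029 [-0.32111098  0.94704157] 0.055905258420158206
```

View pics/sc.png

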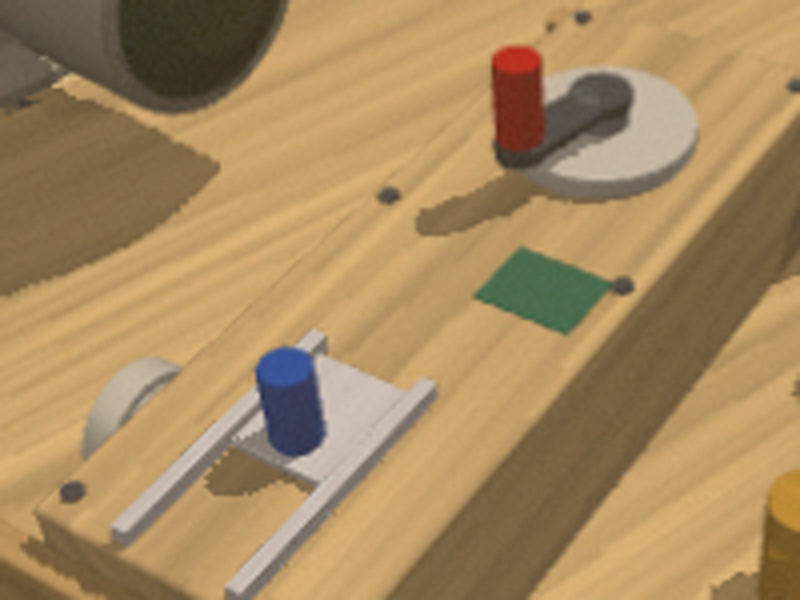

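Crop c shows the red knob top, crop d the blue knob top and four corner screws that give the meter axes. The seat from the screws and the seat from the disc agree within 1 mm. I'll cross-check with the scene camera.

Run:
```python
from h import *
s=env.camera_model("scene");t=env.camera_model("top")
for n,a,b,z in (("red",(269.25,125),(233.75,300),.1865),("blue",(211.75,201.75),(352,249.6),.1575)):
    print(n,onz(s,*a,z).round(4),tri([ray(s,*a),ray(t,*b)]))
o=env.observe();R=o['tool_rot'];print(o['time_s'],R.T@(np.array([.5795,-.0765,.200])-o['position']))
print(R.T@(np.array([.5795,-.0765,.139])-o['position']))
```

```text
red [0.5155 0.0993 0.1865] (array([0.508345  , 0.10134091, 0.18139215]), [np.float64(0.0026487185487264987), np.float64(0.002648718548726504)])
blue [ 0.5862 -0.0736  0.1575] (array([ 0.58114882, -0.07428439,  0.15387173]), [np.float64(0.0027936816866740047), np.float64(0.002793681686674024)])
0.1 [ 0.04523618  0.49485487 -0.23869136]
[ 0.10623612  0.49483674 -0.23861184]
```

```bash
python3 -m jog '[[1,0,0.05,-0.024,0.05],[1,0,0.09,-0.044,0.103],[1,0,0.13,-0.063,0.103],[1,0,0.17,-0.082,0.103],[1,0,0.21,-0.101,0.103],[1,0,0.25,-0.121,0.103],[1,0,0.29,-0.14,0.103],[1,0,0.33,-0.159,0.103],[1,0,0.37,-0.178,0.103],[1,0,0.41,-0.198,0.103],[1,0,0.45,-0.217,0.103],[1,0,0.48,-0.231,0.103],[1,0,0.495,-0.239,0.103],[1,0,0.495,-0.239,0.103],[1,0,0.495,-0.239,0.103]]'
python3 - <<'E'
from h import *
o=env.observe();m=env.camera_model("wrist");im=env.get_image("wrist");cv2.imwrite("pics/w1.png",im[:,:,::-1])
print(o['time_s'],o['position'],o['tool_rot'].round(3).tolist(),o['q'].round(1),o['ft_force'].round(2),m['origin'],m['orientation'].round(3).tolist())
np.save('w1.npy',m,allow_pickle=True)
print(blobs(im,'blue'),blobs(im,'red'))
E
```

```text
time_s: 1.6
position: [0.5791, -0.0771, 0.2451]
tool_rot: [[-0.001, 0.947, 0.321], [-0.0, 0.321, -0.947], [-1.0, -0.001, -0.0]]
ft_force: [0.2, -0.4, 0.3]
grip_width: 0.0854
1.6 [ 0.5790796  -0.07706013  0.24505473] [[-0.001, 0.947, 0.321], [-0.0, 0.321, -0.947], [-1.0, -0.001, -0.0]] [-19.2  25.3  68.7  -0.   86.1  52.1] [ 0.22 -0.39  0.31] [ 0.65455747 -0.05138347  0.37414514] [[0.32, 0.9, 0.295], [-0.947, 0.304, 0.099], [-0.001, -0.312, 0.95]]
[([262, 194, 38, 34, 970], array([280.6, 210.5]))] [([0, 206, 15, 35, 359], array([  5.5, 222.8]))]
```

View pics/w1.png

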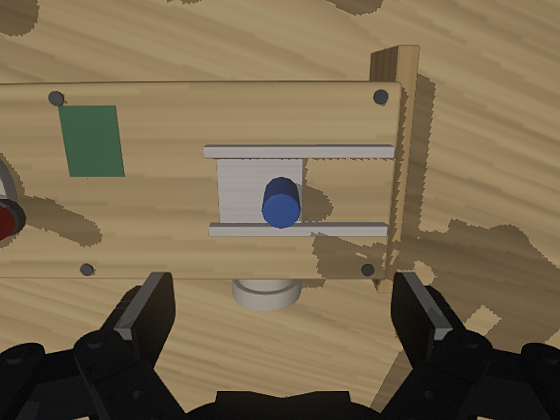

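The wrist view shows the blue knob top centred at about (281,211).

Run:
```python
from h import *
m=np.load('w1.npy',allow_pickle=True).item()
print(onz(m,281,211,.1575), tri([ray(m,281,211),ray(env.camera_model("top"),352,249.6),ray(env.camera_model("scene"),211.75,201.75)]))
p=[onz(m,*a,.11) for a in((380,97),(368,270),(56,98),(87,270))];print(np.round(p,4))
```

```text
[ 0.58110007 -0.07503596  0.1575    ] (array([ 0.58082927, -0.07463836,  0.15428315]), [np.float64(0.0010574250236240947), np.float64(0.002295369607490905), np.float64(0.003309392078034924)])
[[ 0.664  -0.1176  0.11  ]
 [ 0.5403 -0.1604  0.11  ]
 [ 0.5933  0.0918  0.11  ]
 [ 0.4689  0.0492  0.11  ]]
```

```bash
python3 -m jog '[[1,0.03,0.002,-0.001,0],[1,0.07,0.002,-0.001,0],[1,0.1,0.002,-0.001,0],[1,0.106,0.002,-0.001,0],[1,0.106,0.002,-0.001,0],[-1,0.106,0.002,-0.001,0],[-1,0.106,0.002,-0.001,0],[-1,0.106,0.002,-0.001,0],[-1,0.106,0.002,-0.001,0],[-1,0.106,0.002,-0.001,0],[-1,0.106,0.002,-0.001,0],[-1,0.106,0.002,-0.001,0]]' 50
```

```text
time_s: 2.85
position: [0.5814, -0.075, 0.14]
tool_rot: [[0.001, 0.947, 0.321], [-0.001, 0.321, -0.947], [-1.0, 0.001, 0.001]]
ft_force: [-1.0, -1.4, 5.1]
grip_width: 0.0228
```

```bash
python3 -m jog '[[-1,0,0,0.01,0],[-1,0,0,0.02,0],[-1,0,0,0.03,0],[-1,0,0,0.04,0],[-1,0,0,0.05,0],[-1,0,0,0.056,0],[-1,0,0,0.06,0],[-1,0,0,0.062,0],[-1,0,0,0.062,0],[-1,0,0,0.062,0]]'
```

```text
time_s: 3.85
position: [0.6007, -0.132, 0.1401]
tool_rot: [[-0.0, 0.947, 0.322], [0.002, 0.322, -0.947], [-1.0, 0.0, -0.003]]
ft_force: [-4.0, 7.3, 7.6]
grip_width: 0.0228
```

```bash
python3 -m jog '[[-1,0,0,0.001,0],[-1,0,0,0.002,0],[-1,0,0,0.002,0],[-1,0,0,0.002,0]]'
```

```text
time_s: 4.25
position: [0.6008, -0.1322, 0.14]
tool_rot: [[-0.002, 0.947, 0.322], [0.005, 0.322, -0.947], [-1.0, -0.0, -0.006]]
ft_force: [-6.7, 15.2, 10.7]
grip_width: 0.0229
```

```bash
python3 -m jog '[[-1,0,0,-0.002,0],[1,0,0,-0.002,0],[1,0,0,-0.002,0],[1,0,0,-0.002,0],[1,0,0,-0.002,0],[1,0,0,-0.002,0],[1,-0.03,0,-0.002,0],[1,-0.07,0,-0.002,0],[1,-0.1,0,-0.01,0],[1,-0.105,-0.002,-0.05,0],[1,-0.105,-0.004,-0.09,0],[1,-0.105,-0.006,-0.13,0],[1,-0.105,-0.009,-0.17,0],[1,-0.105,-0.011,-0.21,0],[1,-0.105,-0.013,-0.24,0],[1,-0.105,-0.013,-0.252,0],[1,-0.105,-0.013,-0.252,0],[1,-0.105,-0.013,-0.252,0]]'
python3 - <<'E'
from h import *
o=env.observe();m=env.camera_model("wrist");im=env.get_image("wrist");cv2.imwrite("pics/w2.png",im[:,:,::-1])
print(o['time_s'],o['position'],o['q'].round(1),o['ft_force'].round(2))
np.save('w2.npy',m,allow_pickle=True)
print(blobs(im,'blue'),blobs(im,'red'))
E
```

```text
time_s: 6.05
position: [0.509, 0.0982, 0.2443]
tool_rot: [[0.0, 0.947, 0.321], [-0.0, 0.321, -0.947], [-1.0, 0.0, 0.0]]
ft_force: [0.6, -0.2, 0.4]
grip_width: 0.0855
6.05 [0.5090289  0.09823786 0.24430261] [-2.2 18.7 79.4 -0.  81.9 69.1] [ 0.57 -0.23  0.42]
[] [([258, 191, 43, 61, 1901], array([278.2, 223.6]))]
```

View pics/w2.png

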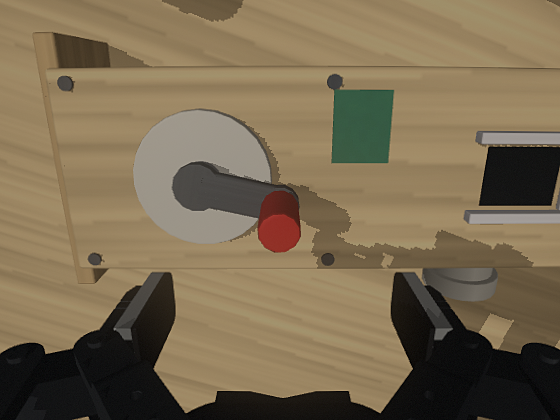

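The wrist view shows the red knob top at about (279,231), the hub disc at about (197,186), and four screws. The shutter opening is black, so it is open.

Run:
```python
from h import *
m=np.load('w2.npy',allow_pickle=True).item()
r=onz(m,279,231,.1865);h=onz(m,197,186.5,.14);print(r,h,np.hypot(*(r-h)[:2]))
p=np.array([onz(m,*a,.11) for a in((66,83),(95,259),(335,82),(328,259))]);print(p.round(4))
y=np.array([-.321,.947,0])
print("seat",p[:2].mean(0)-y*(.2003-.11), p[2:].mean(0))
p0=np.array([env.observe()['position']])[0];print(env.observe()['tool_rot'].T@(np.array([r[0],r[1],.163])-p0))
im=cv2.imread("pics/w2.png");cv2.imwrite("pics/w2c.png",cv2.resize(im[90:270,120:320],(800,600),interpolation=cv2.INTER_CUBIC))
```

```text
[0.51013113 0.10089312 0.1865    ] [0.50403728 0.1547778  0.14      ] 0.054228167277760905
[[0.5356 0.2615 0.11  ]
 [0.4114 0.2197 0.11  ]
 [0.5932 0.0901 0.11  ]
 [0.4697 0.0483 0.11  ]]
seat [0.50248729 0.1550821  0.11      ] [0.53147613 0.06917447 0.11      ]
[ 0.08121852  0.00192526 -0.00249201]
```

View pics/w2c.png

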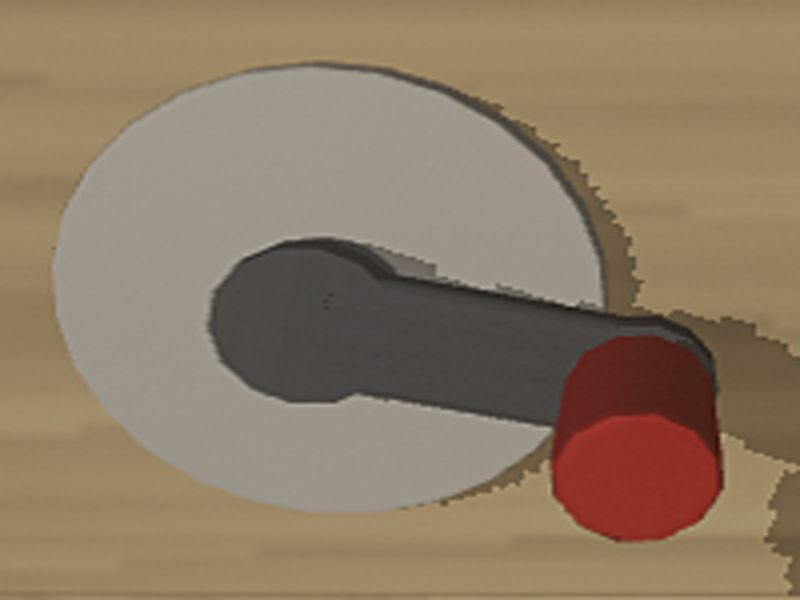

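```bash
python3 -m jog '[[1,0.03,0.001,-0.0025,0],[1,0.06,0.001,-0.0025,0],[1,0.08,0.001,-0.0025,0],[1,0.08,0.001,-0.0025,0],[1,0.08,0.001,-0.0025,0],[-1,0.08,0.001,-0.0025,0],[-1,0.08,0.001,-0.0025,0],[-1,0.08,0.001,-0.0025,0],[-1,0.08,0.001,-0.0025,0],[-1,0.08,0.001,-0.0025,0],[-1,0.08,0.001,-0.0025,0],[-1,0.08,0.001,-0.0025,0]]' 80
```

```text
time_s: 7.3
position: [0.5091, 0.1013, 0.165]
tool_rot: [[0.002, 0.947, 0.321], [-0.001, 0.321, -0.947], [-1.0, 0.001, 0.001]]
ft_force: [0.5, -5.3, 5.4]
grip_width: 0.0224
```

```bash
cat > chk.py <<'E'
from h import *
import sys
S=np.array([.503,.155])
o=env.observe();p=o['position'][:2]-S;psi=18.72-np.degrees(np.arctan2(p[1],p[0]));psi=psi%360
u=p/np.linalg.norm(p);t=np.array([u[1],-u[0]]);F=o['ft_force'][:2]
ft=F@t;fr=F@u
print("t %.2f psi %.1f r %.1f Ft %.1f Fr %.1f grip %.1f z %.3f"%(o['time_s'],psi,1e3*np.linalg.norm(p),ft,fr,1e3*o['grip_width'],o['position'][2]))
sys.exit(1 if ft<-float(sys.argv[1]) or abs(fr)>20 else 0)
E
cat > plan.py <<'E'
import numpy as np,sys
# commanded y z (mm, seat-relative), list of psi targets ; per-call or stepwise
y,z=map(float,sys.argv[1:3]);mode=sys.argv[3];a,b,s=map(float,sys.argv[4:7])
out=[]
for q in np.arange(a,b+1e-6,s):
    Y,Z=55*np.cos(np.radians(q)),55*np.sin(np.radians(q))
    dy,dz=round(Y-y,1),round(Z-z,1);out.append("%g: %.4f,%.4f"%(q,dy/1e3,dz/1e3))
    if mode=='s': y+=dy;z+=dz
print(" | ".join(out)); print('end',y,z)
E
python3 chk.py 99; python3 plan.py -11.5 53.2 r 112 142 10; python3 plan.py -43.3 33.9 s 147 322 5
```

```text
t 7.30 psi 102.3 r 54.1 Ft 0.1 Fr 5.4 grip 22.4 z 0.165
112: -0.0091,-0.0022 | 122: -0.0176,-0.0066 | 132: -0.0253,-0.0123 | 142: -0.0318,-0.0193
end -11.5 53.2
147: -0.0028,-0.0039 | 152: -0.0025,-0.0042 | 157: -0.0020,-0.0043 | 162: -0.0017,-0.0045 | 167: -0.0013,-0.0046 | 172: -0.0009,-0.0047 | 177: -0.0004,-0.0048 | 182: -0.0001,-0.0048 | 187: 0.0004,-0.0048 | 192: 0.0008,-0.0047 | 197: 0.0012,-0.0047 | 202: 0.0016,-0.0045 | 207: 0.0020,-0.0044 | 212: 0.0024,-0.0041 | 217: 0.0027,-0.0040 | 222: 0.0030,-0.0037 | 227: 0.0034,-0.0034 | 232: 0.0036,-0.0031 | 237: 0.0039,-0.0028 | 242: 0.0042,-0.0025 | 247: 0.0043,-0.0020 | 252: 0.0045,-0.0017 | 257: 0.0046,-0.0013 | 262: 0.0047,-0.0009 | 267: 0.0048,-0.0004 | 272: 0.0048,-0.0001 | 277: 0.0048,0.0004 | 282: 0.0047,0.0008 | 287: 0.0047,0.0012 | 292: 0.0045,0.0016 | 297: 0.0044,0.0020 | 302: 0.0041,0.0024 | 307: 0.0040,0.0027 | 312: 0.0037,0.0030 | 317: 0.0034,0.0034 | 322: 0.0031,0.0036
end 43.30000000000001 -33.9
```

```bash
python3 -m jog '[[-1,0,-0.0091,-0.0022,0],[-1,0,-0.0176,-0.0066,0],[-1,0,-0.0253,-0.0123,0],[-1,0,-0.0318,-0.0193,0],[-1,0,-0.0318,-0.0193,0],[-1,0,-0.0318,-0.0193,0]]' >/dev/null; python3 chk.py 99; python3 -m jog '[[-1,0,-0.0028,-0.0039,0],[-1,0,-0.0028,-0.0039,0],[-1,0,-0.0028,-0.0039,0]]'; python3 chk.py 99
```

```text
t 7.90 psi 143.5 r 54.4 Ft 1.4 Fr 1.6 grip 22.5 z 0.165
time_s: 8.2
position: [0.4683, 0.113, 0.1647]
tool_rot: [[0.001, 0.947, 0.321], [0.001, 0.321, -0.947], [-1.0, 0.001, -0.0]]
ft_force: [-0.8, -0.9, 6.1]
grip_width: 0.0223
t 8.20 psi 148.3 r 54.4 Ft 0.1 Fr 1.2 grip 22.3 z 0.165
```

Running freely. Next: stepwise search for the load, stopping as soon as it's felt.

```bash
C="python3 chk.py 3.5"
python3 -m jog '[[-1,0,-0.0025,-0.0042,0],[-1,0,-0.0025,-0.0042,0],[-1,0,-0.0025,-0.0042,0]]' >/dev/null && $C && \
python3 -m jog '[[-1,0,-0.002,-0.0043,0],[-1,0,-0.002,-0.0043,0],[-1,0,-0.002,-0.0043,0]]' >/dev/null && $C && \
python3 -m jog '[[-1,0,-0.0017,-0.0045,0],[-1,0,-0.0017,-0.0045,0],[-1,0,-0.0017,-0.0045,0]]' >/dev/null && $C && \
python3 -m jog '[[-1,0,-0.0013,-0.0046,0],[-1,0,-0.0013,-0.0046,0],[-1,0,-0.0013,-0.0046,0]]' >/dev/null && $C && \
python3 -m jog '[[-1,0,-0.0009,-0.0047,0],[-1,0,-0.0009,-0.0047,0],[-1,0,-0.0009,-0.0047,0]]' >/dev/null && $C && \
python3 -m jog '[[-1,0,-0.0004,-0.0048,0],[-1,0,-0.0004,-0.0048,0],[-1,0,-0.0004,-0.0048,0]]' >/dev/null && $C && \
python3 -m jog '[[-1,0,-0.0001,-0.0048,0],[-1,0,-0.0001,-0.0048,0],[-1,0,-0.0001,-0.0048,0]]' >/dev/null && $C && \
python3 -m jog '[[-1,0,0.0004,-0.0048,0],[-1,0,0.0004,-0.0048,0],[-1,0,0.0004,-0.0048,0]]' >/dev/null && $C && \
python3 -m jog '[[-1,0,0.0008,-0.0047,0],[-1,0,0.0008,-0.0047,0],[-1,0,0.0008,-0.0047,0]]' >/dev/null && $C && \
python3 -m jog '[[-1,0,0.0012,-0.0047,0],[-1,0,0.0012,-0.0047,0],[-1,0,0.0012,-0.0047,0]]' >/dev/null && $C && \
python3 -m jog '[[-1,0,0.0016,-0.0045,0],[-1,0,0.0016,-0.0045,0],[-1,0,0.0016,-0.0045,0]]' >/dev/null && $C && \
python3 -m jog '[[-1,0,0.002,-0.0044,0],[-1,0,0.002,-0.0044,0],[-1,0,0.002,-0.0044,0]]' >/dev/null && $C && \
python3 -m jog '[[-1,0,0.0024,-0.0041,0],[-1,0,0.0024,-0.0041,0],[-1,0,0.0024,-0.0041,0]]' >/dev/null && $C && \
python3 -m jog '[[-1,0,0.0027,-0.004,0],[-1,0,0.0027,-0.004,0],[-1,0,0.0027,-0.004,0]]' >/dev/null && $C && \
python3 -m jog '[[-1,0,0.003,-0.0037,0],[-1,0,0.003,-0.0037,0],[-1,0,0.003,-0.0037,0]]' >/dev/null && $C
```

```text
t 8.50 psi 153.4 r 54.5 Ft -0.3 Fr 0.7 grip 22.3 z 0.165
t 8.80 psi 158.4 r 54.5 Ft 0.6 Fr 0.4 grip 22.4 z 0.165
t 9.10 psi 163.4 r 54.6 Ft 0.5 Fr 0.7 grip 22.5 z 0.165
t 9.40 psi 168.3 r 54.7 Ft -0.1 Fr -0.0 grip 22.5 z 0.165
t 9.70 psi 173.2 r 54.7 Ft -0.3 Fr -0.9 grip 22.0 z 0.165
t 10.00 psi 178.2 r 54.7 Ft -0.2 Fr -0.5 grip 22.3 z 0.165
t 10.30 psi 183.2 r 54.8 Ft 0.1 Fr -1.2 grip 22.1 z 0.165
t 10.60 psi 188.1 r 54.8 Ft 0.5 Fr -1.9 grip 22.5 z 0.165
t 10.90 psi 193.1 r 54.9 Ft -0.2 Fr -2.3 grip 22.3 z 0.165
t 11.20 psi 198.1 r 54.9 Ft -0.2 Fr -1.8 grip 22.1 z 0.165
t 11.50 psi 203.0 r 54.9 Ft 0.9 Fr -2.4 grip 22.3 z 0.165
t 11.80 psi 208.0 r 55.0 Ft 0.8 Fr -2.4 grip 22.1 z 0.165
t 12.10 psi 213.0 r 55.0 Ft 0.2 Fr -1.9 grip 22.2 z 0.165
t 12.40 psi 217.9 r 55.1 Ft -0.5 Fr -3.5 grip 22.0 z 0.165
t 12.70 psi 222.9 r 55.1 Ft 0.1 Fr -2.3 grip 22.1 z 0.165
```

```bash
C="python3 chk.py 2.5"
python3 -m jog '[[-1,0,0.0034,-0.0034,0],[-1,0,0.0034,-0.0034,0],[-1,0,0.0034,-0.0034,0]]' >/dev/null && $C && \
python3 -m jog '[[-1,0,0.0036,-0.0031,0],[-1,0,0.0036,-0.0031,0],[-1,0,0.0036,-0.0031,0]]' >/dev/null && $C && \
python3 -m jog '[[-1,0,0.0039,-0.0028,0],[-1,0,0.0039,-0.0028,0],[-1,0,0.0039,-0.0028,0]]' >/dev/null && $C && \
python3 -m jog '[[-1,0,0.0042,-0.0025,0],[-1,0,0.0042,-0.0025,0],[-1,0,0.0042,-0.0025,0]]' >/dev/null && $C && \
python3 -m jog '[[-1,0,0.0043,-0.002,0],[-1,0,0.0043,-0.002,0],[-1,0,0.0043,-0.002,0]]' >/dev/null && $C && \
python3 -m jog '[[-1,0,0.0045,-0.0017,0],[-1,0,0.0045,-0.0017,0],[-1,0,0.0045,-0.0017,0]]' >/dev/null && $C && \
python3 -m jog '[[-1,0,0.0046,-0.0013,0],[-1,0,0.0046,-0.0013,0],[-1,0,0.0046,-0.0013,0]]' >/dev/null && $C && \
python3 -m jog '[[-1,0,0.0047,-0.0009,0],[-1,0,0.0047,-0.0009,0],[-1,0,0.0047,-0.0009,0]]' >/dev/null && $C && \
python3 -m jog '[[-1,0,0.0048,-0.0004,0],[-1,0,0.0048,-0.0004,0],[-1,0,0.0048,-0.0004,0]]' >/dev/null && $C && \
python3 -m jog '[[-1,0,0.0048,-0.0001,0],[-1,0,0.0048,-0.0001,0],[-1,0,0.0048,-0.0001,0]]' >/dev/null && $C && \
python3 -m jog '[[-1,0,0.0048,0.0004,0],[-1,0,0.0048,0.0004,0],[-1,0,0.0048,0.0004,0]]' >/dev/null && $C && \
python3 -m jog '[[-1,0,0.0047,0.0008,0],[-1,0,0.0047,0.0008,0],[-1,0,0.0047,0.0008,0]]' >/dev/null && $C && \
python3 -m jog '[[-1,0,0.0047,0.0012,0],[-1,0,0.0047,0.0012,0],[-1,0,0.0047,0.0012,0]]' >/dev/null && $C && \
python3 -m jog '[[-1,0,0.0045,0.0016,0],[-1,0,0.0045,0.0016,0],[-1,0,0.0045,0.0016,0]]' >/dev/null && $C && \
python3 -m jog '[[-1,0,0.0044,0.002,0],[-1,0,0.0044,0.002,0],[-1,0,0.0044,0.002,0]]' >/dev/null && $C && \
python3 -m jog '[[-1,0,0.0041,0.0024,0],[-1,0,0.0041,0.0024,0],[-1,0,0.0041,0.0024,0]]' >/dev/null && $C && \
python3 -m jog '[[-1,0,0.004,0.0027,0],[-1,0,0.004,0.0027,0],[-1,0,0.004,0.0027,0]]' >/dev/null && $C && \
python3 -m jog '[[-1,0,0.0037,0.003,0],[-1,0,0.0037,0.003,0],[-1,0,0.0037,0.003,0]]' >/dev/null && $C && \
python3 -m jog '[[-1,0,0.0034,0.0034,0],[-1,0,0.0034,0.0034,0],[-1,0,0.0034,0.0034,0]]' >/dev/null && $C && \
python3 -m jog '[[-1,0,0.0031,0.0036,0],[-1,0,0.0031,0.0036,0],[-1,0,0.0031,0.0036,0]]' >/dev/null && $C
```

```text
t 13.00 psi 226.6 r 55.3 Ft -7.5 Fr -2.6 grip 22.0 z 0.165
```

Load came on at measured psi ≈ 226.6, and it was still free at 222.9. Corrected for bearing give, that puts the onset at about 224. Now planning the loaded turns.

```bash
python3 plan.py -37.5 -40.2 r 236 407 9
```

```text
236: 0.0067,-0.0054 | 245: 0.0143,-0.0096 | 254: 0.0223,-0.0127 | 263: 0.0308,-0.0144 | 272: 0.0394,-0.0148 | 281: 0.0480,-0.0138 | 290: 0.0563,-0.0115 | 299: 0.0642,-0.0079 | 308: 0.0714,-0.0031 | 317: 0.0777,0.0027 | 326: 0.0831,0.0094 | 335: 0.0873,0.0170 | 344: 0.0904,0.0250 | 353: 0.0921,0.0335 | 362: 0.0925,0.0421 | 371: 0.0915,0.0507 | 380: 0.0892,0.0590 | 389: 0.0856,0.0669 | 398: 0.0808,0.0741 | 407: 0.0750,0.0804
end -37.5 -40.2
```

```bash
python3 -m jog '[[-1,0,0.0067,-0.0054,0],[-1,0,0.0143,-0.0096,0],[-1,0,0.0223,-0.0127,0],[-1,0,0.0308,-0.0144,0],[-1,0,0.0394,-0.0148,0]]' 100; python3 chk.py 99; python3 plan.py 1.9 -55 r 281 452 9
```

```text
time_s: 13.5
position: [0.4848, 0.2079, 0.1648]
tool_rot: [[-0.005, 0.947, 0.322], [-0.002, 0.322, -0.947], [-1.0, -0.005, 0.001]]
ft_force: [-9.4, -4.5, 15.0]
grip_width: 0.0219
t 13.50 psi 269.7 r 56.0 Ft -10.3 Fr -1.2 grip 21.9 z 0.165
281: 0.0086,0.0010 | 290: 0.0169,0.0033 | 299: 0.0248,0.0069 | 308: 0.0320,0.0117 | 317: 0.0383,0.0175 | 326: 0.0437,0.0242 | 335: 0.0479,0.0318 | 344: 0.0510,0.0398 | 353: 0.0527,0.0483 | 362: 0.0531,0.0569 | 371: 0.0521,0.0655 | 380: 0.0498,0.0738 | 389: 0.0462,0.0817 | 398: 0.0414,0.0889 | 407: 0.0356,0.0952 | 416: 0.0289,0.1006 | 425: 0.0213,0.1048 | 434: 0.0133,0.1079 | 443: 0.0048,0.1096 | 452: -0.0038,0.1100
end 1.9 -55.0
```

```bash
python3 -m jog '[[-1,0,0.0086,0.001,0],[-1,0,0.0169,0.0033,0],[-1,0,0.0248,0.0069,0],[-1,0,0.032,0.0117,0],[-1,0,0.0383,0.0175,0],[-1,0,0.0437,0.0242,0],[-1,0,0.0479,0.0318,0],[-1,0,0.051,0.0398,0],[-1,0,0.0527,0.0483,0],[-1,0,0.0531,0.0569,0]]' >/dev/null; python3 chk.py 99; python3 plan.py 55 1.9 r 371 542 9
```

```text
t 14.50 psi 358.5 r 55.9 Ft -10.8 Fr 5.7 grip 21.8 z 0.165
371: -0.0010,0.0086 | 380: -0.0033,0.0169 | 389: -0.0069,0.0248 | 398: -0.0117,0.0320 | 407: -0.0175,0.0383 | 416: -0.0242,0.0437 | 425: -0.0318,0.0479 | 434: -0.0398,0.0510 | 443: -0.0483,0.0527 | 452: -0.0569,0.0531 | 461: -0.0655,0.0521 | 470: -0.0738,0.0498 | 479: -0.0817,0.0462 | 488: -0.0889,0.0414 | 497: -0.0952,0.0356 | 506: -0.1006,0.0289 | 515: -0.1048,0.0213 | 524: -0.1079,0.0133 | 533: -0.1096,0.0048 | 542: -0.1100,-0.0038
end 55.0 1.9
```

```bash
python3 -m jog '[[-1,0,-0.001,0.0086,0],[-1,0,-0.0033,0.0169,0],[-1,0,-0.0069,0.0248,0],[-1,0,-0.0117,0.032,0],[-1,0,-0.0175,0.0383,0],[-1,0,-0.0242,0.0437,0],[-1,0,-0.0318,0.0479,0],[-1,0,-0.0398,0.051,0],[-1,0,-0.0483,0.0527,0],[-1,0,-0.0569,0.0531,0]]' >/dev/null; python3 chk.py 99; python3 -m jog '[[-1,0,-0.0086,-0.001,0],[-1,0,-0.0169,-0.0033,0],[-1,0,-0.0248,-0.0069,0],[-1,0,-0.032,-0.0117,0],[-1,0,-0.0383,-0.0175,0],[-1,0,-0.0437,-0.0242,0],[-1,0,-0.0479,-0.0318,0],[-1,0,-0.051,-0.0398,0],[-1,0,-0.0527,-0.0483,0],[-1,0,-0.0531,-0.0569,0]]' > /dev/null; python3 chk.py 99
```

```text
t 15.50 psi 89.3 r 55.3 Ft -12.1 Fr 3.6 grip 22.0 z 0.165
t 16.50 psi 181.1 r 55.0 Ft -11.6 Fr 1.3 grip 22.3 z 0.165
```

```bash
python3 -m jog '[[-1,0,0.001,-0.0086,0],[-1,0,0.0033,-0.0169,0],[-1,0,0.0069,-0.0248,0],[-1,0,0.0117,-0.032,0],[-1,0,0.0175,-0.0383,0],[-1,0,0.0242,-0.0437,0],[-1,0,0.0318,-0.0479,0],[-1,0,0.0398,-0.051,0],[-1,0,0.0483,-0.0527,0],[-1,0,0.0569,-0.0531,0]]' >/dev/null; python3 chk.py 99;
python3 -m jog '[[-1,0,0.0086,0.001,0],[-1,0,0.0169,0.0033,0],[-1,0,0.0248,0.0069,0],[-1,0,0.032,0.0117,0],[-1,0,0.0383,0.0175,0],[-1,0,0.0437,0.0242,0],[-1,0,0.0479,0.0318,0],[-1,0,0.051,0.0398,0],[-1,0,0.0527,0.0483,0],[-1,0,0.0531,0.0569,0]]' >/dev/null; python3 chk.py 99
```

```text
t 17.50 psi 269.7 r 56.0 Ft -11.4 Fr -2.0 grip 21.6 z 0.165
t 18.50 psi 358.5 r 55.9 Ft -12.3 Fr 5.9 grip 21.9 z 0.165
```

```bash
python3 -m jog '[[-1,0,-0.001,0.0086,0],[-1,0,-0.0033,0.0169,0],[-1,0,-0.0069,0.0248,0],[-1,0,-0.0117,0.032,0],[-1,0,-0.0175,0.0383,0],[-1,0,-0.0242,0.0437,0],[-1,0,-0.0318,0.0479,0],[-1,0,-0.0398,0.051,0],[-1,0,-0.0483,0.0527,0],[-1,0,-0.0569,0.0531,0]]' >/dev/null; python3 chk.py 99; python3 plan.py -1.9 55 r 461 587 9; python3 plan.py -55 -1.9 r 551 587 9
```

```text
t 19.50 psi 89.3 r 55.3 Ft -11.7 Fr 4.3 grip 21.4 z 0.165
461: -0.0086,-0.0010 | 470: -0.0169,-0.0033 | 479: -0.0248,-0.0069 | 488: -0.0320,-0.0117 | 497: -0.0383,-0.0175 | 506: -0.0437,-0.0242 | 515: -0.0479,-0.0318 | 524: -0.0510,-0.0398 | 533: -0.0527,-0.0483 | 542: -0.0531,-0.0569 | 551: -0.0521,-0.0655 | 560: -0.0498,-0.0738 | 569: -0.0462,-0.0817 | 578: -0.0414,-0.0889 | 587: -0.0356,-0.0952
end -1.9 55.0
551: 0.0010,-0.0086 | 560: 0.0033,-0.0169 | 569: 0.0069,-0.0248 | 578: 0.0117,-0.0320 | 587: 0.0175,-0.0383
end -55.0 -1.9
```

Next go to cmd 578 (=218 on the second turn), about 8° short, and settle.

```bash
python3 -m jog '[[-1,0,-0.0086,-0.001,0],[-1,0,-0.0169,-0.0033,0],[-1,0,-0.0248,-0.0069,0],[-1,0,-0.032,-0.0117,0],[-1,0,-0.0383,-0.0175,0],[-1,0,-0.0437,-0.0242,0],[-1,0,-0.0479,-0.0318,0],[-1,0,-0.051,-0.0398,0],[-1,0,-0.0527,-0.0483,0],[-1,0,-0.0531,-0.0569,0],[-1,0,-0.0521,-0.0655,0],[-1,0,-0.0498,-0.0738,0],[-1,0,-0.0462,-0.0817,0],[-1,0,-0.0414,-0.0889,0],[-1,0,-0.0414,-0.0889,0],[-1,0,-0.0414,-0.0889,0]]' >/dev/null; python3 chk.py 99; python3 plan.py -43.3 -33.9 s 221 229 1
```

```text
t 21.10 psi 217.8 r 55.3 Ft -7.1 Fr -1.4 grip 22.2 z 0.165
221: 0.0018,-0.0022 | 222: 0.0006,-0.0007 | 223: 0.0007,-0.0007 | 224: 0.0006,-0.0007 | 225: 0.0007,-0.0007 | 226: 0.0007,-0.0007 | 227: 0.0007,-0.0006 | 228: 0.0007,-0.0007 | 229: 0.0007,-0.0006
end -36.09999999999998 -41.50000000000002
```

```bash
python3 -m jog '[[-1,0,0.0025,-0.0028,0],[-1,0,0.005,-0.0055,0],[-1,0,0.005,-0.0055,0],[-1,0,0.005,-0.0055,0],[-1,0,0.005,-0.0055,0]]' >/dev/null; python3 chk.py 99
```

```text
t 21.60 psi 225.0 r 55.3 Ft -9.0 Fr -1.3 grip 21.9 z 0.165
```

```bash
python3 -m jog '[[-1,0,0.0007,-0.0007,0],[-1,0,0.0007,-0.0007,0],[-1,0,0.0007,-0.0007,0],[-1,0,0.0007,-0.0007,0]]' >/dev/null; python3 chk.py 99
```

```text
t 22.00 psi 225.8 r 55.3 Ft -10.1 Fr -2.4 grip 21.7 z 0.165
```

```bash
python3 -m jog '[[-1,0,-0.0014,0.0014,0],[-1,0,-0.0014,0.0014,0],[-1,0,-0.0014,0.0014,0]]' >/dev/null; python3 chk.py 99; python3 -m jog '[[1,0,0,0,0],[1,0,0,0,0],[1,0,0,0,0],[1,0,0,0,0],[1,0,0,0,0],[1,0,0,0,0],[1,-0.03,0,0,0],[1,-0.06,0,0,0],[1,-0.08,0,0,0],[1,-0.08,0,0,0],[1,-0.08,0,0,0]]'
python3 - <<'E'
from h import *
o=env.observe();im=env.get_image("top");cv2.imwrite("pics/top1.png",im[:,:,::-1])
r=[b for b in blobs(im,'red')];print(r)
print(o['tool_rot'].T@(np.array([.6006,-.1322,.245])-o['position']),o['q'].round(1))
E
```

```text
t 22.30 psi 224.5 r 55.3 Ft -6.1 Fr -1.2 grip 22.1 z 0.165
time_s: 23.4
position: [0.4529, 0.1799, 0.2439]
tool_rot: [[-0.0, 0.947, 0.321], [0.0, 0.321, -0.947], [-1.0, -0.0, -0.0]]
ft_force: [-0.1, -0.1, -0.3]
grip_width: 0.0852
[]
[-0.00110716  0.03970389  0.34303531] [ 7.7 15.6 84.   0.  80.4 79. ]
```

View pics/top1.png

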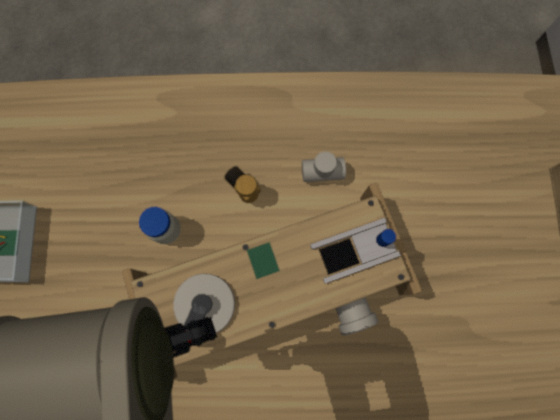

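The top view shows the shutter fully open (blue knob at 387,238) and the bystanders unmoved. The red knob is hidden under the gripper, so I'll use the wrist view for it.

Run:
```python
from h import *
m=env.camera_model("wrist");im=env.get_image("wrist");cv2.imwrite("pics/w3.png",im[:,:,::-1]);np.save('w3.npy',m,allow_pickle=True);print(blobs(im,'red'))
```

```text
[([266, 193, 43, 62, 1846], array([285.6, 226.8]))]
```

View pics/w3.png

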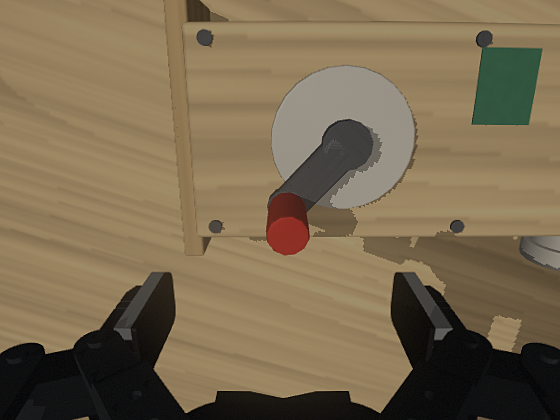

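Run:
```python
from h import *
m=np.load('w3.npy',allow_pickle=True).item();m2=np.load('w2.npy',allow_pickle=True).item()
S=np.array([.503,.155])
for mm,k,hh in((m2,(279.25,233),(194,186.3)),(m,(287.5,236),(348,145))):
    r=onz(mm,*k,.1865)[:2];h=onz(mm,*hh,.14)[:2]
    f=lambda d:(18.72-np.degrees(np.arctan2(d[1],d[0])))%360
    print(r,h,f(r-S),np.hypot(*(r-S)),f(r-h),np.hypot(*(r-h)))
```

```text
[0.50907957 0.10040079] [0.50354972 0.1566425 ] 102.36633854568956 0.05493664964703524 103.10455692115258 0.05651291570012618
[0.45273618 0.1774483 ] [0.50342765 0.15479112] 222.78599387597646 0.05504886552177071 222.8028440678862 0.055524525558870316
```

Camera angle at rest is 222.8°, consistent with two turns from the onset (~224°) to within 1–2°. Now back to the shutter.

```bash
python3 -m jog '[[1,0,0.003,0.03,0],[1,0,0.008,0.07,0],[1,0,0.013,0.11,0],[1,0,0.017,0.15,0],[1,0,0.022,0.19,0],[1,0,0.027,0.23,0],[1,0,0.031,0.27,0],[1,0,0.036,0.31,0],[1,0,0.039,0.335,0],[1,0,0.04,0.343,0],[1,0,0.04,0.343,0],[1,0,0.04,0.343,0],[1,0.03,0.04,0.343,0],[1,0.07,0.04,0.343,0],[1,0.1,0.04,0.343,0],[1,0.104,0.04,0.343,0],[1,0.104,0.04,0.343,0]]'; python3 -m jog '[[-1,0,0,0,0],[-1,0,0,0,0],[-1,0,0,0,0],[-1,0,0,0,0],[-1,0,0,0,0],[-1,0,0,0,0],[-1,0,0,0,0]]' 50
```

```text
time_s: 25.2
position: [0.601, -0.1312, 0.1408]
tool_rot: [[-0.0, 0.947, 0.322], [0.0, 0.322, -0.947], [-1.0, -0.0, -0.0]]
ft_force: [0.9, -0.2, 0.7]
grip_width: 0.0855
time_s: 25.9
position: [0.6011, -0.1318, 0.1411]
tool_rot: [[0.001, 0.947, 0.321], [0.0, 0.321, -0.947], [-1.0, 0.001, -0.0]]
ft_force: [-1.2, 3.1, 6.3]
grip_width: 0.0222
```

```bash
python3 -m jog '[[-1,0,0,-0.01,0],[-1,0,0,-0.02,0],[-1,0,0,-0.03,0],[-1,0,0,-0.04,0],[-1,0,0,-0.05,0],[-1,0,0,-0.056,0],[-1,0,0,-0.06,0],[-1,0,0,-0.062,0],[-1,0,0,-0.063,0],[-1,0,0,-0.063,0],[-1,0,0,-0.063,0]]'
```

```text
time_s: 27.0
position: [0.5817, -0.0747, 0.1412]
tool_rot: [[0.003, 0.947, 0.32], [-0.005, 0.32, -0.947], [-1.0, 0.001, 0.006]]
ft_force: [1.2, -12.9, 2.9]
grip_width: 0.0231
```

```bash
python3 -m jog '[[-1,0,0,0.001,0],[-1,0,0,0.0015,0],[-1,0,0,0.0015,0]]'; python3 -m jog '[[1,0,0,0,0],[1,0,0,0,0],[1,0,0,0,0],[1,0,0,0,0],[1,0,0,0,0],[1,0,0,0,0],[1,-0.03,0,0,0],[1,-0.07,0,0,0],[1,-0.104,0,0,0],[1,-0.104,0,0,0],[1,-0.104,0,0,0]]'
python3 - <<'E'
from h import *
m=env.camera_model("wrist");im=env.get_image("wrist");cv2.imwrite("pics/w4.png",im[:,:,::-1]);print(blobs(im,'blue'))
print([b[1] for b in blobs(im,'blue')],onz(m,*blobs(im,'blue')[0][1],.1575))
im=env.get_image("scene");cv2.imwrite("pics/s4.png",im[:,:,::-1])
E
```

```text
time_s: 27.3
position: [0.5817, -0.0748, 0.1411]
tool_rot: [[0.002, 0.947, 0.321], [-0.002, 0.321, -0.947], [-1.0, 0.001, 0.003]]
ft_force: [0.9, -5.9, 5.1]
grip_width: 0.0225
time_s: 28.4
position: [0.5813, -0.0738, 0.2445]
tool_rot: [[0.001, 0.947, 0.321], [-0.0, 0.321, -0.947], [-1.0, 0.001, 0.0]]
ft_force: [-0.6, 0.1, -1.3]
grip_width: 0.0857
[([266, 199, 38, 35, 955], array([284.3, 216. ]))]
[array([284.3, 216. ])] [ 0.58120857 -0.0746457   0.1575    ]
```

View pics/w4.png

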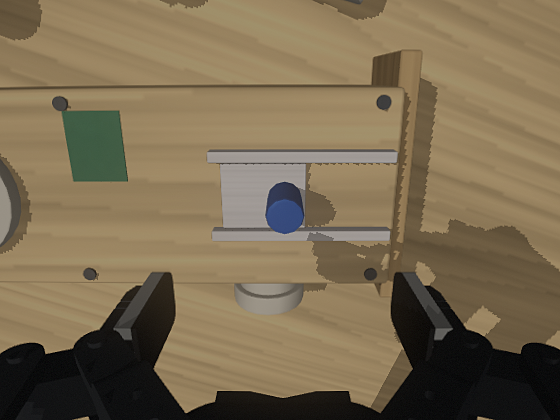

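View pics/s4.png

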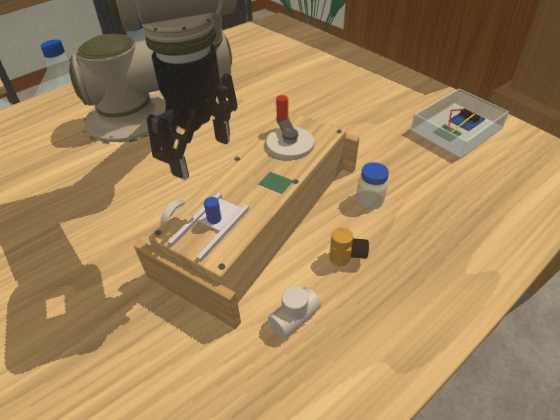

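The shutter is shut: in the wrist view the blue knob is at (284,216), with the plate covering the slot and the same knob position as at the start. The gripper is clear and the bystanders haven't moved, so I'm handing in.

```bash
python3 -c "
from rig import env
print(env.close_job())"
```

```text
the job is handed in; nothing more can be done
None
```

The job is done and handed in at about 28 s of the 72 s. I slid the shutter open, cranked the auger two turns clockwise from where the load came on, slid the shutter shut and let go.

**Shutter:** Opening it moved the knob about 60 mm, until it met the stop at about 16 N. Closing moved it 60.3 mm back to the other stop, at about 13 N. The last wrist picture puts the knob within about 1 mm of where it started, with the slot covered.

**Crank:** It was still free at 222.9° and under load at the next 5° step. Allowing for the bearing giving way, I took the load to come on at about 224°. I stopped two turns later at about 224.1°, so the count should be right to about 2°. The wrist camera read 222.8° after I let go. That is about 1° lower, within what the unloading and measuring error would explain.

**Limits:** The highest force I read at the crank knob was about 13 N, which is roughly 2 mm of give in the bearing against the 5 mm limit. These were readings at the end of each move, not continuous. I only eased the crank back about 1.3° in the hand to unload it before letting go. That is well inside the slack, so the auger should not have turned back.

**Other checks:** The valve, pipe tee and jar look unmoved in the last scene picture, and the gripper is open and clear. The scene camera disagreed with the top camera by about 7–9 mm, so I relied on the top and wrist cameras and the feel of the contacts.

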